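# Open the double-latched stone box

## Task

Open the green stone box, whose lid is doubly latched: draw the slide bolt on its right-hand end fully to the right, then raise the lid gently by its bar until you feel it stop on the hidden safety catch, and leave it raised like that. Reach into the finger channel along the front, feel for the tab of the catch and push it gently to the left until the lid is free, then swing the lid up by at least 65 degrees so that it stays open. Force nothing, neither the lid against a latch nor the catch against its stop, and leave the things lying round the box where they are.

Things in the scene. Friction and masses are not known exactly. Their poses are not given: they have to be found in the camera images.
- stone_box: Fixed green metal box, 110 (x) x 200 (y) x 66 mm high, open-topped under its lid; origin at the centre of its underside, on the bench. x points away from the robot to the hinge side, y left along the front, z up; yaw within 0.2. A finger channel runs along the front; the slide bolt's bracket reaches to y = -171 on the right end. Positions below: mm in this frame, all shut.
- finger_channel (a point): Centre of the open mouth of the black-lined channel, at box (-74, 0, 56). Inside it is 38 wide (x -93 to -55), 192 long (y -96 to 96), 44 deep (floor 12 above the bench, front and end walls 56 high). The lid's lip, 7 thick, underside 67 high, reaches 6 over its far side.
- search_start (a point): Fixed point low in the channel near its right end, at box (-74, -72, 27). The catch's black tab is hidden in the channel: 8 thick (y), standing out 26 from the box wall (x -81 to -55), 28 to 50 above the bench, its middle anywhere from y = -20 to +45: find it by feel, e.g. by moving shut fingertips from this point to the left until they meet it.
- catch_rail: Fixed rail inside the box that carries the safety catch; its origin and axes are the box's. Pushing the tab left (box +y) slides the catch: the lid is free 10 mm from where it starts, hard stop at 18 (push some 13). It slides stiffly against about 3 N and stays where left. A pin on the lid blocks it until the lid is raised above 0.10 rad. Over 20 N from the fingers damages it.
- lid_handle (a point): Middle of the lid's steel bar handle: round bar 10 mm thick, 80 long along box y between two posts, its centre 34 above the lid's top face; at box (-20, 0, 108) when shut, that is 75 in front of the hinge line and 41 above it. Swings with the lid.
- lid (a joint): Lid angle, rad: 0 shut, 1.57 upright, end stop 1.75. Hinge line along y through box (55, 0, 67); the front edge rises and swings away from the robot. Stiff hinge (about 9 N at the bar), stays where it is left. With only the bolt drawn it rises to about 0.125 and is stopped hard by the safety catch; over 25 N there, or against the bolt, does damage.
- bolt_knob (a point): Point on the axis of the black upright bolt knob, 10 mm below its top, at box (-15, -128, 108) when shut. The knob is 12 in diameter and stands from 82 to 118 above the bench, free all round above 90. Moves with the bolt.
- bolt (a joint): Travel of the slide bolt, m: 0 = shut (nose 14 mm over the lid's right edge), grows as it is drawn right along box -y; clear of the lid beyond 0.016, end stop 0.022. Slides against about 3 N, stays where left.
- malachite_lump_mid (a point): Bystander: rough dark green stone, 29x39x20 mm, lying left of the box; this point is its centre.
- pencil_stub_mid (a point): Bystander: short blue pencil stub, 8x30x8 mm, lying right of the box; this point is its centre.
- wax_star_mid (a point): Bystander: flat blue star, 31x31x8 mm, lying in front of the box; this point is its centre.

How it is judged:
On the way, in this order (a step that is already met when the one before it is completed fails the run):
1. the slide bolt is drawn clear while the lid is still down (value of joint bolt above 0.016 m and value of joint lid below 0.06 rad), for 0.1 s.
2. the lid is raised slightly, up to the safety catch (value of joint lid between 0.09 and 0.17 rad), for 0.5 s.
At the end, for the whole second after the job is handed in: The lid stands open by more than 1.05 rad (60 degrees) at rest and released, and the slide bolt is drawn clear (more than 14 mm) (value of joint lid above 1.05 rad and velocity of joint lid between -0.05 and 0.05 rad/s and value of joint bolt above 0.014 m and contact force between the fingers and lid below 0.1 N); the robot touches nothing.
It fails at once if the fingers press on the safety catch with more than 20 N (contact force between the fingers and catch_rail above 20 N).
It fails at once if the lid is forced against the safety catch with more than 25 N (contact force between lid and catch_rail above 25 N).
It fails at once if the lid is forced against the bolt with more than 25 N (contact force between lid and bolt above 25 N).
It fails at once if a bystander (stone, pencil stub or star) is shifted by more than 20 mm (distance of any of malachite_lump_mid, pencil_stub_mid, wax_star_mid from where it was at the start of the episode above 0.02 m).
It also fails if it takes over 72 s, if anything falls off the work surface, if the arm or the gripper's body presses on something with over 40 N, if the wrist force passes 120 N, or if a joint passes its speed limit or range.

## Robot

A 7-joint arm with a two-finger parallel gripper is mounted at the origin on a cart in front of the work surface, level with it; the furniture and walls round the work are solid. World frame = base frame: x ahead of the robot, y to its left, z up, the work surface at z = 0. Lengths are in m, angles in rad, forces in N, time in s.
With the tool pointing down it reaches from about 0.4 to 0.85 m from the base axis. Payload 6.9 kg.
Tool frame: the origin (TCP) lies midway between the tips of the shut fingers; the grasp point (between the pads) lies 19 mm behind it (robot.pinch_z is the distance from the TCP to the grasp point, in m); z points along the fingers, y is the direction in which the jaws open and shut (so a half turn about z gives the same grasp; the last joint's range is limited). The gripper opens to 85 mm and grips with 20 to 120 N. Pads are 22 mm wide; open, the fingers measure 114 mm over their backs; the gripper's body (76 mm by 85 mm) begins 54 mm behind the grasp point. The pads swing forward as they close: fully open they stand 13 mm farther back than shut.
Start: joints at [-1.054, 0.507, -0.238, 1.5, 0.126, 1.149, -0.155], TCP at [0.25, 0.573, 0.231] pointing down, gripper open.
Joint ranges: [-3.08, 3.08], [-0.24, 2.05], [-1.43, 1.35], [0, 2.5], [-1.52, 4.66], [0.17, 1.96], [-2.89, 2.89]. Speed limits (rad/s): [2.39, 2.39, 3.14, 3.14, 3.14, 3.14, 3.14].

## Interface

Orientations are given as a unit quaternion [w, x, y, z].
In Python, from rig import robot gives the robot as it stands.
- The arm moves only by the tool move_arm, never from a script. Its argument "targets" is a list of rows, each an object of numbers: "gripper": the finger opening in cm, from 0 to 8.54; "tx", "ty", "tz": the shift along the tool's x, y, z in cm; "roll": the turn about the tool's z in degrees. In form: [{"gripper": .., "tx": .., "ty": .., "tz": .., "roll": ..}, ...]. A call has 1 to 12 rows; each row shifts and turns the pose as measured when the row begins, along the tool's axes as they then stand; what a row does not reach is not made up. A row lasts 1/10 s, in which the tool goes at most 50 mm and 8.59 degrees, less where a joint would pass 70% of its speed; a pose out of reach is approached as far as the arm can. A call with a gripper value outside its range is refused whole. The fingers move at their own pace and stop on an object; "grip_force" is the grip in N (left out, the last holds). Time passes only in rows, so rows that do not move let the fingers close. It gives the time, the measured TCP pose, the force and the opening at its end, in the units of the state.
- robot.observe(): the state, without advancing time (a new reading comes with each control period).
- robot.grab_frame(name): name is "scene" or "top" or "wrist"; returns (picture, depth): 480x640x3 uint8, red, green, blue; 480x640 float32, m along the optical axis (not along the pixel's ray), 0 where there is no reading.
- robot.get_calibration(name): a dict with "fx", "fy", "cx", "cy" (pixels), "xyz" and "orientation" of the camera in the world; the wrist camera has in their place "tool_from_camera" (4x4, takes a point from camera to tool coordinates, whose origin is the TCP and whose axes are the flange's). Camera axes: x right, y up, looking along -z (the intrinsics and any distortion apply to the point x, -y, -z); pixel columns grow to the right and rows downward; lengths in m; the calibration is good to about 2 mm. A picture is of the moment at which its call begins: read the wrist's pose just before it. get_calibration takes no time and is no camera call.
- robot.close_job(): hands the job in, once; it reports no verdict.
The state is a dict: "time": time; "q": joint angles; "dq": joint speeds; "joint_efforts": joint torques, N m; "ee_pos": TCP position; "tool_rot": TCP orientation; "ft_force": force on the tool from outside, world axes, zero at the start; "ft_torque": the same for the moment, N m; "finger_gap": finger opening in m.
Only numpy, scipy, OpenCV 4.12 (cv2) and the standard library are available. Lean on these libraries where they do the work, as an engineer would, in place of code of your own. Each camera call takes 0.05 s, during which the arm holds its last target.

## Working session

There is one attempt and no reset: what is moved stays moved. The work goes in short steps, Python scripts to look and compute and a tool call to move; the robot and the scene stay as the last step left them, time stands still between calls to the robot, and variables do not carry over. Pictures are saved under pics/ and viewed, and the job is handed in when it is done.

Besides the shell and the picture viewer there is one more tool, called after ">>>" in YAML: its name, and indented under it one key for each argument. move_arm: Moves the arm, as the interface text tells. Its arguments: {"type":"object","properties":{"targets":{"type":"array","items":{"type":"object","properties":{"gripper":{"type":"number"},"tx":{"type":"number"},"ty":{"type":"number"},"tz":{"type":"number"},"roll":{"type":"number"}}}},"grip_force":{"type":"number"}},"required":["targets"]}

```bash
ls; mkdir -p pics; python3 - <<'E'
from rig import robot
import cv2
s=robot.observe();print(s)
print(robot.pinch_z)
for n in("scene","top"):
    p,d=robot.grab_frame(n);cv2.imwrite(f"pics/{n}0.png",p[:,:,::-1]);import numpy as np;np.save(f"pics/{n}0.npy",d)
    print(robot.get_calibration(n))
print(robot.get_calibration("wrist"))
E
```

```text
pics
{'time': 0.0, 'q': array([-1.05351659,  0.50835169, -0.23755278,  1.50116048,  0.12566227,
        1.14886228, -0.15478039]), 'dq': array([ 1.38698458e-04,  2.37505548e-05, -1.02975860e-03, -1.45542588e-03,
       -5.95765604e-05, -1.20519193e-03,  1.15336892e-03]), 'joint_efforts': array([ 1.76414464e-04, -6.20593071e+01, -2.18647510e+00, -2.49656081e+01,
        1.28417200e-02,  1.19872898e-02, -1.36739584e-05]), 'ee_pos': array([0.24999257, 0.57227267, 0.23041247]), 'tool_rot': array([-1.92517772e-04,  2.04414220e-01,  9.78884069e-01, -8.77120765e-04]), 'ft_force': array([-0.18241142,  0.15406782,  0.62468625]), 'ft_torque': array([ 0.04726508, -0.04309803,  0.01938896]), 'finger_gap': 0.0853452684560063}
0.0187
{'fx': 505.3541755082073, 'fy': 505.3541755082073, 'cx': 313.89631397709974, 'cy': 241.8224990935984, 'xyz': array([0.03435651, 0.39811164, 0.69937851]), 'orientation': array([-0.4218691 , -0.1620606 ,  0.331111  ,  0.82832864])}
{'fx': 529.5449136609944, 'fy': 529.5449136609944, 'cx': 330.0627251822436, 'cy': 233.4951315200764, 'xyz': array([0.35303143, 0.04126733, 1.007851  ]), 'orientation': array([-0.70487822, -0.05040488,  0.03543243,  0.70664742])}
{'fx': 386.63604999223605, 'fy': 386.63604999223605, 'cx': 318.3249765782782, 'cy': 237.8452577459826, 'tool_from_camera': array([[ 4.80471759e-04,  9.63845896e-01,  2.66459860e-01,
         6.66112997e-02],
       [ 9.99999881e-01, -4.85235591e-04, -4.79598283e-05,
        -6.46001677e-04],
       [ 8.30699241e-05,  2.66459852e-01, -9.63846015e-01,
        -1.42622712e-01],
       [ 0.00000000e+00,  0.00000000e+00,  0.00000000e+00,
         1.00000000e+00]])}
```

View pics/scene0.png

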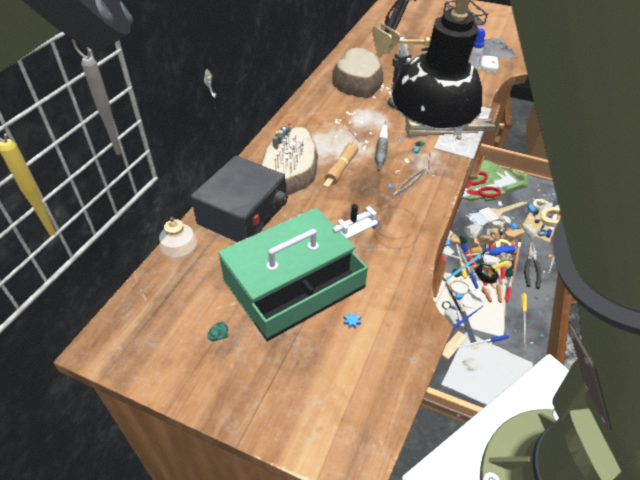

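View pics/top0.png

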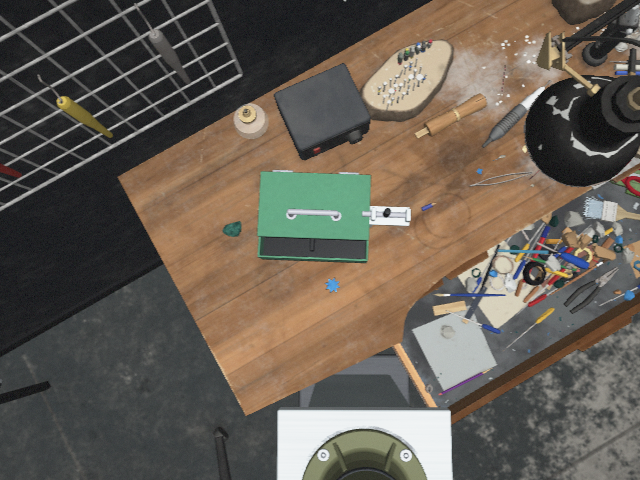

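The scene view shows the green box with its bar, the bolt at its right and the star in front. In the top view the box spans about (258-371, 171-262), the handle is near (315,214), the knob near (387,212), and the channel has a dark mark near (312,244).

```bash
python3 - <<'E'
import cv2
p=cv2.imread("pics/top0.png")
c=cv2.resize(p[160:300,215:445],None,fx=3.4,fy=3.4,interpolation=cv2.INTER_CUBIC)
cv2.imwrite("pics/topc.png",c)
import numpy as np
d=cv2.convertScaleAbs(p[235:265,250:380],alpha=3,beta=0)
cv2.imwrite("pics/topd.png",cv2.resize(d,None,fx=6,fy=6,interpolation=cv2.INTER_CUBIC))
E
```

```text
(no output)
```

View pics/topc.png

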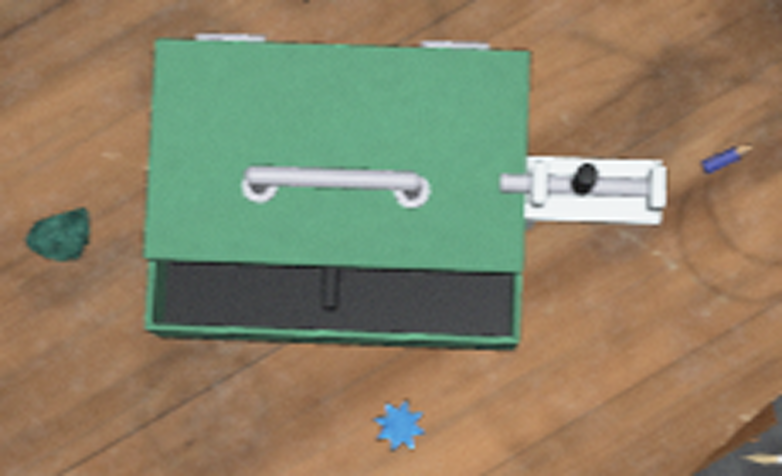

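View pics/topd.png

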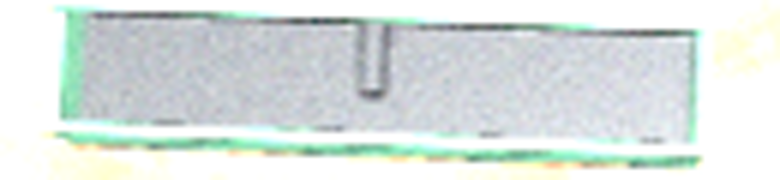

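```bash
cat > h.py <<'E'
import numpy as np, cv2
from scipy.spatial.transform import Rotation as R
from rig import robot
def q2R(q): return R.from_quat(np.roll(q,-1)).as_matrix()
def w2c(n):
    c=robot.get_calibration(n); return c,q2R(c["orientation"]),np.array(c["xyz"])
def ray(n,u,v):
    c,M,t=w2c(n); d=np.array([(u-c["cx"])/c["fx"],-(v-c["cy"])/c["fy"],-1.]); return t,M@d
def atz(n,u,v,z):
    t,d=ray(n,u,v); return t+d*(z-t[2])/d[2]
def proj(n,P):
    c,M,t=w2c(n); p=(np.atleast_2d(P)-t)@M
    return np.c_[c["cx"]+c["fx"]*p[:,0]/-p[:,2], c["cy"]-c["fy"]*p[:,1]/-p[:,2]]
E
python3 - <<'E'
from h import *
f=lambda u,v:((u+.5)/3.4-.5+215,(v+.5)/3.4-.5+160)
C={k:atz("top",*f(*p),z) for k,(p,z) in dict(TL=((156,40),.074),TR=((529,52),.074),BL=((146,259),.074),BR=((521,272),.074),
 hL=((250,175),.108),hR=((424,182),.108),knobtop=((588,172),.118),chBL=((149,325),.056),chBR=((517,338),.056),star=((400,425),.008),pencil=((722,160),.006),stone=((58,235),.02)).items()}
for k,v in C.items(): print(k,v.round(4))
for a,b in (("TL","TR"),("BL","BR"),("hL","hR"),("chBL","chBR")):
    d=C[a]-C[b]; print(a,b,np.linalg.norm(d),np.arctan2(-d[0],d[1]))
d=C["TL"]-C["BL"];print(np.linalg.norm(d),np.arctan2(d[1],d[0]))
u,v=(373.5)/6-.5+250,(62)/6-.5+235
print("tab",atz("top",u,v,.05))
D=np.load("pics/top0.npy")
for p in ((315,190),(300,225),(312,247),(290,247)):print(p,D[p[1],p[0]])
E
```

```text
TL [0.5806 0.1866 0.074 ]
TR [ 0.5729 -0.0114  0.074 ]
BL [0.4634 0.1901 0.074 ]
BR [ 0.4558 -0.006   0.074 ]
hL [0.5021 0.1325 0.108 ]
hR [0.4981 0.0443 0.108 ]
knobtop [ 0.5011 -0.0377  0.118 ]
chBL [0.4302 0.1909 0.056 ]
chBR [ 0.4227 -0.0045  0.056 ]
star [0.3782 0.0583 0.008 ]
pencil [ 0.5262 -0.1229  0.006 ]
stone [0.4834 0.248  0.02  ]
TL TR 0.19814390841090415 -0.03912423227523117
BL BR 0.19628407640855547 -0.03847315400078493
hL hR 0.08829881141949128 -0.0453435458200061
chBL chBR 0.19545876196965098 -0.03819138926063182
0.11729517629736033 -0.030065106796115744
tab [0.44934644 0.09486691 0.05      ]
(315, 190) 0.9477818
(300, 225) 0.9435722
(312, 247) 0.96442294
(290, 247) 1.0033641
```

```bash
cat >> h.py <<'E'
O=np.array([.5205,.089,0.]); YAW=-.038
B=R.from_euler("z",YAW).as_matrix()
def bw(p): return O+B@(np.array(p,float)/1000)
def wb(p): return (B.T@(np.array(p)-O))*1000
def show():
    s=robot.observe(); M=q2R(s["tool_rot"])
    x=B.T@M[:,0]
    print("t %.2f box %s toolx-yaw(box) %.1f  F(box) %s gap %.1f q7 %.2f"%(s["time"],wb(s["ee_pos"]).round(1),np.degrees(np.arctan2(x[1],x[0])),(B.T@s["ft_force"]).round(1),s["finger_gap"]*1e3,s["q"][6]))
    return s,M
def to(p):
    s,M=show(); d=M.T@(bw(p)-s["ee_pos"])*100; print("to",p,"tx ty tz cm",d.round(2))
E
python3 - <<'E'
from h import *
to((-15,-103,200))
for n in("scene","top"):
    im=cv2.imread(f"pics/{n}0.png")
    pts=[(-61,100,74),(-61,-100,74),(55,-100,74),(55,100,74),(-20,40,108),(-20,-40,108),(-15,-128,118),(-93,96,56),(-93,-96,56),(-81,3,50)]
    for u,v in proj(n,[bw(p) for p in pts]): cv2.circle(im,(round(u*4),round(v*4)),6,(0,0,255),1,cv2.LINE_AA,2)
    c=im[160:340,210:440]; cv2.imwrite(f"pics/ov_{n}.png",cv2.resize(c,None,fx=3.3,fy=3.3,interpolation=cv2.INTER_CUBIC))
E
```

```text
t 0.10 box [-288.6  472.7  230.5] toolx-yaw(box) 158.6  F(box) [0.1 0.3 0. ] gap 85.1 q7 -0.15
to (-15, -103, 200) tx ty tz cm [-46.49 -43.6    3.12]
```

View pics/ov_scene.png

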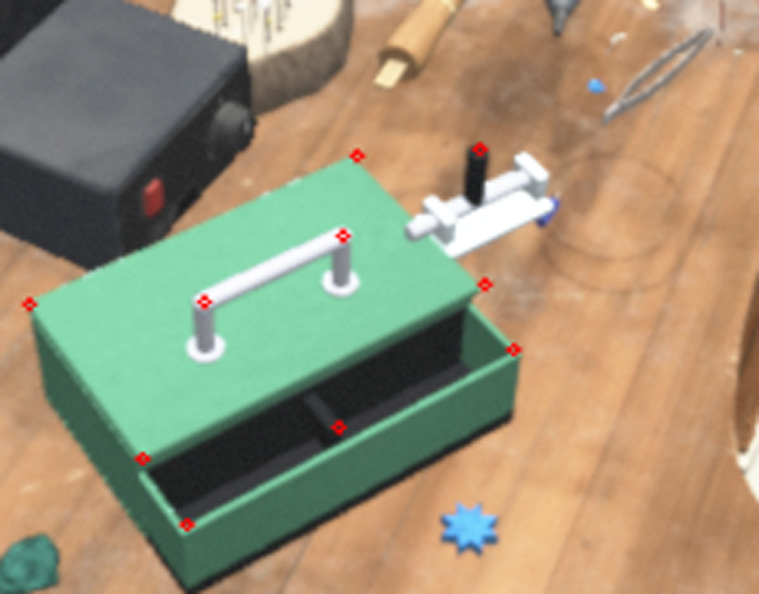

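View pics/ov_top.png

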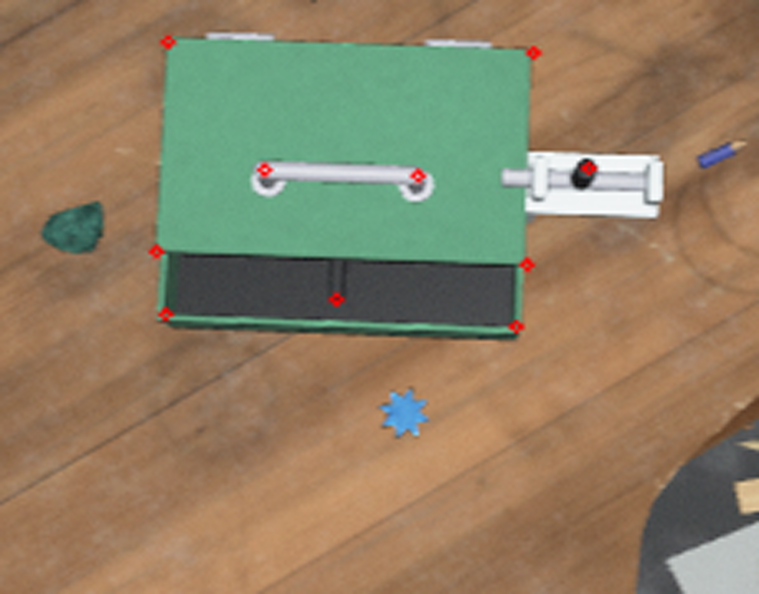

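The overlays land on the lid corners, bar ends and knob top in both views to about 1-2 mm, so the pose is good. The tab is visible near box y=+3. Next I move over to the bolt.

>>> move_arm:
  targets:
    - {"gripper": 0,"tx": -3.5,"ty": -3.3}
    - {"gripper": 0,"tx": -3.5,"ty": -3.3}
    - {"gripper": 0,"tx": -3.5,"ty": -3.3}
    - {"gripper": 0,"tx": -3.5,"ty": -3.3}
    - {"gripper": 0,"tx": -3.5,"ty": -3.3}
    - {"gripper": 0,"tx": -3.5,"ty": -3.3}
    - {"gripper": 0,"tx": -3.5,"ty": -3.3}
    - {"gripper": 0,"tx": -3.5,"ty": -3.3}
    - {"gripper": 0,"tx": -3.5,"ty": -3.3}
    - {"gripper": 0,"tx": -3.5,"ty": -3.3}
    - {"gripper": 0,"tx": -3.5,"ty": -3.3}
    - {"gripper": 0,"tx": -3.5,"ty": -3.3}

```text
invalid input
```

```bash
python3 -c "
from h import *
to((-15,-103,180))"
```

```text
t 0.10 box [-288.6  472.7  230.5] toolx-yaw(box) 158.6  F(box) [0.1 0.3 0. ] gap 85.1 q7 -0.15
to (-15, -103, 180) tx ty tz cm [-46.49 -43.6    5.12]
```

>>> move_arm:
  targets:
    - {"gripper": 0,"tx": -3.5,"ty": -3.3,"tz": 0,"roll": 0}
    - {"gripper": 0,"tx": -3.5,"ty": -3.3,"tz": 0,"roll": 0}
    - {"gripper": 0,"tx": -3.5,"ty": -3.3,"tz": 0,"roll": 0}
    - {"gripper": 0,"tx": -3.5,"ty": -3.3,"tz": 0,"roll": 0}
    - {"gripper": 0,"tx": -3.5,"ty": -3.3,"tz": 0,"roll": 0}
    - {"gripper": 0,"tx": -3.5,"ty": -3.3,"tz": 0,"roll": 0}
    - {"gripper": 0,"tx": -3.5,"ty": -3.3,"tz": 0,"roll": 0}
    - {"gripper": 0,"tx": -3.5,"ty": -3.3,"tz": 0,"roll": 0}
    - {"gripper": 0,"tx": -3.5,"ty": -3.3,"tz": 0,"roll": 0}
    - {"gripper": 0,"tx": -3.5,"ty": -3.3,"tz": 0,"roll": 0}
    - {"gripper": 0,"tx": -3.5,"ty": -3.3,"tz": 0,"roll": 0}
    - {"gripper": 0,"tx": -3.5,"ty": -3.3,"tz": 0,"roll": 0}

```text
time: 1.3
ee_pos: [0.4798, 0.0285, 0.2257]
tool_rot: [-0.003, 0.198, 0.98, -0.002]
ft_force: [0.9, -0.2, 0.7]
finger_gap: 0.0001
```

```bash
python3 -c "
from h import *
to((-15,-103,180))"
```

```text
t 1.30 box [-38.4 -62.  225.7] toolx-yaw(box) 159.4  F(box) [ 0.9 -0.2  0.7] gap 0.1 q7 1.04
to (-15, -103, 180) tx ty tz cm [-3.66 -2.99  4.57]
```

>>> move_arm:
  targets:
    - {"gripper": 0,"tx": -1.8,"ty": -1.5,"tz": 0,"roll": 0}
    - {"gripper": 0,"tx": -1.8,"ty": -1.5,"tz": 0,"roll": 0}
    - {"gripper": 0,"tx": 0,"ty": 0,"tz": 0,"roll": 8}
    - {"gripper": 0,"tx": 0,"ty": 0,"tz": 0,"roll": 8}
    - {"gripper": 0,"tx": 0,"ty": 0,"tz": 0,"roll": 8}
    - {"gripper": 0,"tx": 0,"ty": 0,"tz": 0,"roll": 8}
    - {"gripper": 0,"tx": 0,"ty": 0,"tz": 0,"roll": 8}
    - {"gripper": 0,"tx": 0,"ty": 0,"tz": 0,"roll": 8}
    - {"gripper": 0,"tx": 0,"ty": 0,"tz": 0,"roll": 8}
    - {"gripper": 0,"tx": 0,"ty": 0,"tz": 0,"roll": 8}

```text
time: 2.3
ee_pos: [0.5013, -0.0265, 0.2222]
tool_rot: [-0.003, 0.708, 0.706, -0.007]
ft_force: [-0.1, -0.6, 0.5]
finger_gap: 0.0002
```

```bash
python3 -c "
from h import *
to((-15,-103,98))"
```

```text
t 2.30 box [ -14.8 -116.1  222.2] toolx-yaw(box) 92.0  F(box) [-0.  -0.6  0.5] gap 0.2 q7 0.10
to (-15, -103, 98) tx ty tz cm [ 1.38  0.2  12.41]
```

>>> move_arm:
  targets:
    - {"gripper": 0,"tx": 1.3,"ty": 0.2,"tz": 0,"roll": 2}
    - {"gripper": 0,"tx": 0.1,"ty": 0,"tz": 0,"roll": 0}
    - {"gripper": 0,"tx": 0,"ty": 0,"tz": 4,"roll": 0}
    - {"gripper": 0,"tx": 0,"ty": 0,"tz": 4,"roll": 0}
    - {"gripper": 0,"tx": 0,"ty": 0,"tz": 3,"roll": 0}
    - {"gripper": 0,"tx": 0,"ty": 0,"tz": 0,"roll": 0}

```text
time: 2.9
ee_pos: [0.5022, -0.0139, 0.1095]
tool_rot: [-0.002, 0.72, 0.694, -0.006]
ft_force: [-1.0, -0.4, 0.6]
finger_gap: 0.0001
```

```bash
python3 -c "
from h import *
to((-15,-105,99))"
```

```text
t 2.90 box [ -14.3 -103.5  109.5] toolx-yaw(box) 90.1  F(box) [-1.  -0.5  0.6] gap 0.1 q7 0.08
to (-15, -105, 99) tx ty tz cm [-0.14 -0.05  1.05]
```

Next I go down 10 mm, then push right (-tx) in small steps.

>>> move_arm:
  targets:
    - {"gripper": 0,"tx": 0,"ty": 0,"tz": 1.0,"roll": 0}
    - {"gripper": 0,"tx": -0.5,"ty": 0,"tz": 0,"roll": 0}
    - {"gripper": 0,"tx": -0.5,"ty": 0,"tz": 0,"roll": 0}
    - {"gripper": 0,"tx": -0.3,"ty": 0,"tz": 0,"roll": 0}

```text
time: 3.3
ee_pos: [0.5031, -0.0274, 0.1018]
tool_rot: [-0.001, 0.719, 0.695, -0.005]
ft_force: [-1.1, 3.2, -2.4]
finger_gap: 0.0
```

```bash
python3 -c "
from h import *
show()"
```

```text
t 3.30 box [ -13.  -117.   101.8] toolx-yaw(box) 90.3  F(box) [-1.2  3.1 -2.4] gap 0.0 q7 0.12
```

>>> move_arm:
  targets:
    - {"gripper": 0,"tx": -0.4,"ty": -0.1,"tz": 0,"roll": 0}
    - {"gripper": 0,"tx": -0.4,"ty": 0,"tz": 0,"roll": 0}
    - {"gripper": 0,"tx": -0.4,"ty": 0,"tz": 0,"roll": 0}

```text
time: 3.6
ee_pos: [0.5026, -0.0391, 0.1035]
tool_rot: [-0.001, 0.718, 0.696, -0.003]
ft_force: [0.3, 3.8, -2.1]
finger_gap: -0.0001
```

```bash
python3 -c "
from h import *
show()
p,d=robot.grab_frame('top');cv2.imwrite('pics/top1.png',cv2.resize(p[180:250,330:450,::-1],None,fx=6,fy=6,interpolation=cv2.INTER_CUBIC))
p,d=robot.grab_frame('scene');cv2.imwrite('pics/scene1.png',cv2.resize(p[170:300,290:420,::-1],None,fx=4,fy=4,interpolation=cv2.INTER_CUBIC))
show()"
```

```text
t 3.60 box [ -13.  -128.7  103.5] toolx-yaw(box) 90.3  F(box) [ 0.1  3.8 -2.1] gap -0.1 q7 0.14
t 3.70 box [ -13.  -129.5  103.5] toolx-yaw(box) 90.3  F(box) [ 0.5  1.2 -0.3] gap -0.0 q7 0.14
```

View pics/scene1.png

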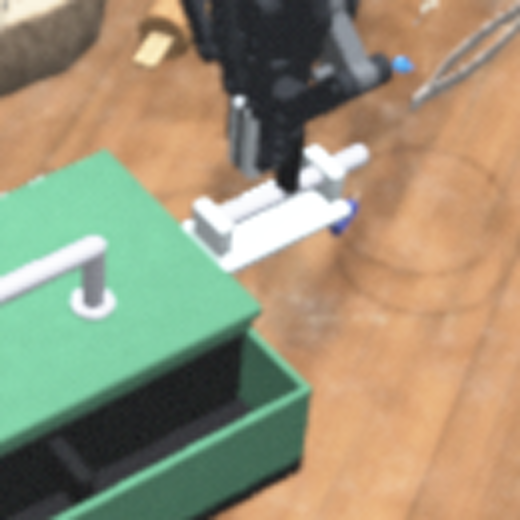

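View pics/top1.png

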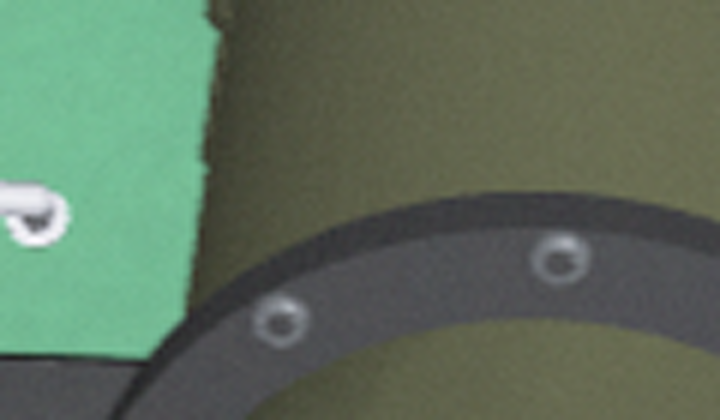

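The scene view shows the nose withdrawn into its guide, with the knob at about crop (288,180). I push a few more millimetres to feel the end stop.

>>> move_arm:
  targets:
    - {"gripper": 0,"tx": -0.2,"ty": 0,"tz": 0,"roll": 0}
    - {"gripper": 0,"tx": -0.2,"ty": 0,"tz": 0,"roll": 0}

```text
time: 3.9
ee_pos: [0.5024, -0.0438, 0.1036]
tool_rot: [-0.001, 0.719, 0.695, -0.004]
ft_force: [-0.2, 3.1, -1.9]
finger_gap: 0.0001
```

```bash
python3 -c "
from h import *
show()"
```

```text
t 3.90 box [ -13.  -133.4  103.6] toolx-yaw(box) 90.3  F(box) [-0.3  3.1 -1.9] gap 0.1 q7 0.15
```

>>> move_arm:
  targets:
    - {"gripper": 0,"tx": -0.15,"ty": 0,"tz": 0,"roll": 0}
    - {"gripper": 0,"tx": -0.1,"ty": 0,"tz": 0,"roll": 0}

```text
time: 4.1
ee_pos: [0.5024, -0.044, 0.1034]
tool_rot: [-0.002, 0.718, 0.696, -0.003]
ft_force: [-0.5, 5.4, -0.2]
finger_gap: -0.0003
```

```bash
python3 -c "
from h import *
show()"
```

```text
t 4.10 box [ -13.  -133.6  103.4] toolx-yaw(box) 90.4  F(box) [-0.7  5.4 -0.2] gap -0.3 q7 0.15
```

The force rose with no motion, so the bolt is at its end stop. I back off and go to the bar.

>>> move_arm:
  targets:
    - {"gripper": 0,"tx": 1.0,"ty": 0,"tz": 0,"roll": 0}
    - {"gripper": 0,"tx": 0.5,"ty": 0,"tz": -3,"roll": 0}
    - {"gripper": 4,"tx": 2,"ty": 0,"tz": -3,"roll": 0}
    - {"gripper": 4,"tx": 4,"ty": 0,"tz": 0,"roll": 0}
    - {"gripper": 4,"tx": 4,"ty": 0,"tz": 0,"roll": 0}
    - {"gripper": 4,"tx": 2,"ty": 0,"tz": 0,"roll": 0}
    - {"gripper": 4,"tx": 0,"ty": 0,"tz": 0,"roll": 0}

```text
time: 4.8
ee_pos: [0.5092, 0.0929, 0.1664]
tool_rot: [0.001, 0.72, 0.694, -0.003]
ft_force: [0.4, 0.1, -0.5]
finger_gap: 0.0399
```

```bash
python3 -c "
from h import *
to((-20,0,94))
p,d=robot.grab_frame('wrist');cv2.imwrite('pics/w1.png',p[:,:,::-1])
p,d=robot.grab_frame('scene');cv2.imwrite('pics/s2.png',cv2.resize(p[150:350,210:440,::-1],None,fx=3,fy=3,interpolation=cv2.INTER_CUBIC))
"
```

```text
t 4.80 box [-11.4   3.5 166.4] toolx-yaw(box) 90.0  F(box) [ 0.4  0.1 -0.5] gap 39.9 q7 -0.15
to (-20, 0, 94) tx ty tz cm [-0.31 -0.84  7.24]
```

View pics/w1.png

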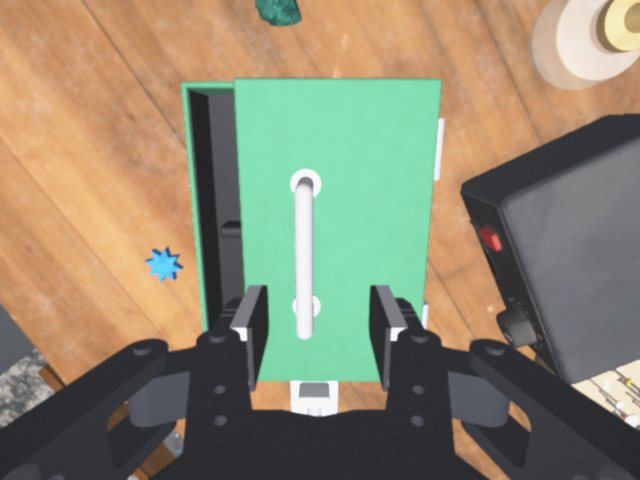

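View pics/s2.png

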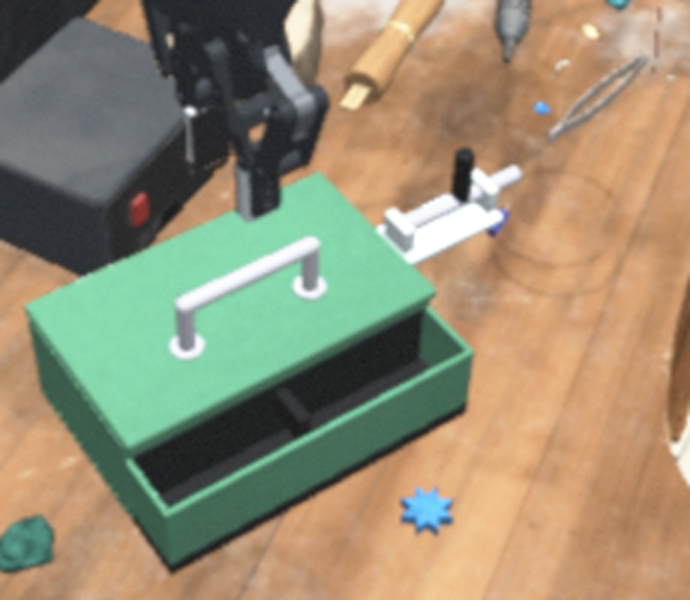

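The bolt is seen fully drawn. In the wrist view the bar lies at u≈305, a little left of the jaw centre, which agrees with the -8 mm computed. Next I centre, descend and grip.

>>> move_arm:
  targets:
    - {"gripper": 4,"tx": -0.3,"ty": -0.8,"tz": 0,"roll": 0}
    - {"gripper": 4,"tx": 0,"ty": 0,"tz": 3,"roll": 0}
    - {"gripper": 4,"tx": 0,"ty": 0,"tz": 3,"roll": 0}
    - {"gripper": 4,"tx": 0,"ty": 0,"tz": 0.5,"roll": 0}
    - {"gripper": 4,"tx": 0,"ty": 0,"tz": 0,"roll": 0}

```text
time: 5.4
ee_pos: [0.4995, 0.0769, 0.1012]
tool_rot: [0.004, 0.725, 0.688, -0.004]
ft_force: [-0.6, 0.3, -0.4]
finger_gap: 0.0396
```

```bash
python3 -c "
from h import *
to((-20,0,94))"
```

```text
t 5.40 box [-20.5 -12.9 101.2] toolx-yaw(box) 89.2  F(box) [-0.6  0.3 -0.4] gap 39.6 q7 -0.12
to (-20, 0, 94) tx ty tz cm [1.3  0.03 0.71]
```

>>> move_arm:
  targets:
    - {"gripper": 4,"tx": 1.2,"ty": 0,"tz": 0.6,"roll": -0.8}
    - {"gripper": 4,"tx": 0,"ty": 0,"tz": 0,"roll": 0}

```text
time: 5.6
ee_pos: [0.5009, 0.0885, 0.0964]
tool_rot: [0.004, 0.721, 0.693, -0.003]
ft_force: [-0.1, 0.6, 0.1]
finger_gap: 0.04
```

```bash
python3 -c "
from h import *
to((-20,0,94))"
```

```text
t 5.60 box [-19.6  -1.2  96.4] toolx-yaw(box) 89.9  F(box) [-0.1  0.6  0.1] gap 40.0 q7 -0.13
to (-20, 0, 94) tx ty tz cm [ 0.13 -0.04  0.24]
```

>>> move_arm:
  grip_force: 30
  targets:
    - {"gripper": 0,"tx": 0,"ty": 0,"tz": 0,"roll": 0}
    - {"gripper": 0,"tx": 0,"ty": 0,"tz": 0,"roll": 0}
    - {"gripper": 0,"tx": 0,"ty": 0,"tz": 0,"roll": 0}
    - {"gripper": 0,"tx": 0,"ty": 0,"tz": 0,"roll": 0}
    - {"gripper": 0,"tx": 0,"ty": 0,"tz": 0,"roll": 0}

```text
time: 6.1
ee_pos: [0.501, 0.0891, 0.0979]
tool_rot: [0.005, 0.721, 0.693, -0.003]
ft_force: [-0.4, 0.5, -2.7]
finger_gap: 0.0085
```

```bash
python3 -c "
from h import *
show()"
```

```text
t 6.10 box [-19.4  -0.7  97.9] toolx-yaw(box) 90.0  F(box) [-0.4  0.5 -2.7] gap 8.5 q7 -0.13
```

>>> move_arm:
  targets:
    - {"gripper": 0,"tx": 0,"ty": 0.11,"tz": -0.2,"roll": 0}
    - {"gripper": 0,"tx": 0,"ty": 0.11,"tz": -0.2,"roll": 0}

```text
time: 6.3
ee_pos: [0.5028, 0.089, 0.1012]
tool_rot: [0.004, 0.721, 0.693, -0.004]
ft_force: [1.0, 0.0, -9.4]
finger_gap: 0.0086
```

```bash
python3 -c "
from h import *
show()"
```

```text
t 6.30 box [-17.7  -0.7 101.2] toolx-yaw(box) 90.0  F(box) [ 1.   0.1 -9.4] gap 8.6 q7 -0.13
```

>>> move_arm:
  targets:
    - {"gripper": 0,"tx": 0,"ty": 0.11,"tz": -0.2,"roll": 0}
    - {"gripper": 0,"tx": 0,"ty": 0.11,"tz": -0.2,"roll": 0}

```text
time: 6.5
ee_pos: [0.505, 0.0889, 0.1049]
tool_rot: [0.004, 0.721, 0.693, -0.004]
ft_force: [2.5, 0.1, -10.0]
finger_gap: 0.0086
```

```bash
python3 -c "
from h import *
show()"
```

```text
t 6.50 box [-15.5  -0.7 104.9] toolx-yaw(box) 90.0  F(box) [  2.5   0.2 -10. ] gap 8.6 q7 -0.13
```

>>> move_arm:
  targets:
    - {"gripper": 0,"tx": 0,"ty": 0.07,"tz": -0.12,"roll": 0}

```text
time: 6.6
ee_pos: [0.5058, 0.0889, 0.1061]
tool_rot: [0.004, 0.721, 0.693, -0.004]
ft_force: [0.6, 0.7, -8.7]
finger_gap: 0.0084
```

```bash
python3 -c "
from h import *
show()"
```

```text
t 6.60 box [-14.7  -0.7 106.1] toolx-yaw(box) 90.0  F(box) [ 0.6  0.7 -8.7] gap 8.4 q7 -0.13
```

>>> move_arm:
  targets:
    - {"gripper": 0,"tx": 0,"ty": 0.05,"tz": -0.08,"roll": 0}

```text
time: 6.7
ee_pos: [0.5063, 0.0888, 0.107]
tool_rot: [0.004, 0.721, 0.693, -0.004]
ft_force: [1.4, 1.2, -9.0]
finger_gap: 0.0087
```

```bash
python3 -c "
from h import *
show()"
```

```text
t 6.70 box [-14.2  -0.7 107. ] toolx-yaw(box) 90.0  F(box) [ 1.4  1.2 -9. ] gap 8.7 q7 -0.13
```

>>> move_arm:
  targets:
    - {"gripper": 0,"tx": 0,"ty": 0.04,"tz": -0.07,"roll": 0}

```text
time: 6.8
ee_pos: [0.5067, 0.0888, 0.1076]
tool_rot: [0.004, 0.721, 0.693, -0.004]
ft_force: [1.6, -0.0, -13.6]
finger_gap: 0.0086
```

```bash
python3 -c "
from h import *
show()"
```

```text
t 6.80 box [-13.8  -0.7 107.6] toolx-yaw(box) 90.0  F(box) [  1.6   0.  -13.6] gap 8.6 q7 -0.13
```

The force rose to 13.6 N while motion slowed, so the lid is on the catch. I release the bar.

>>> move_arm:
  targets:
    - {"gripper": 0,"tx": 0,"ty": 0,"tz": 0,"roll": 0}
    - {"gripper": 3,"tx": 0,"ty": 0,"tz": 0,"roll": 0}
    - {"gripper": 3,"tx": 0,"ty": 0,"tz": 0,"roll": 0}
    - {"gripper": 3,"tx": 0,"ty": 0,"tz": 0,"roll": 0}
    - {"gripper": 3,"tx": 0,"ty": 0,"tz": 0,"roll": 0}

```text
time: 7.3
ee_pos: [0.5086, 0.0888, 0.11]
tool_rot: [0.005, 0.721, 0.693, -0.002]
ft_force: [-0.0, 0.5, -0.5]
finger_gap: 0.0301
```

```bash
python3 -c "
from h import *
show()
p,d=robot.grab_frame('scene');cv2.imwrite('pics/s3.png',cv2.resize(p[150:350,210:440,::-1],None,fx=3,fy=3,interpolation=cv2.INTER_CUBIC))
"
```

```text
t 7.30 box [-11.9  -0.6 110. ] toolx-yaw(box) 89.9  F(box) [-0.   0.5 -0.5] gap 30.1 q7 -0.13
```

View pics/s3.png

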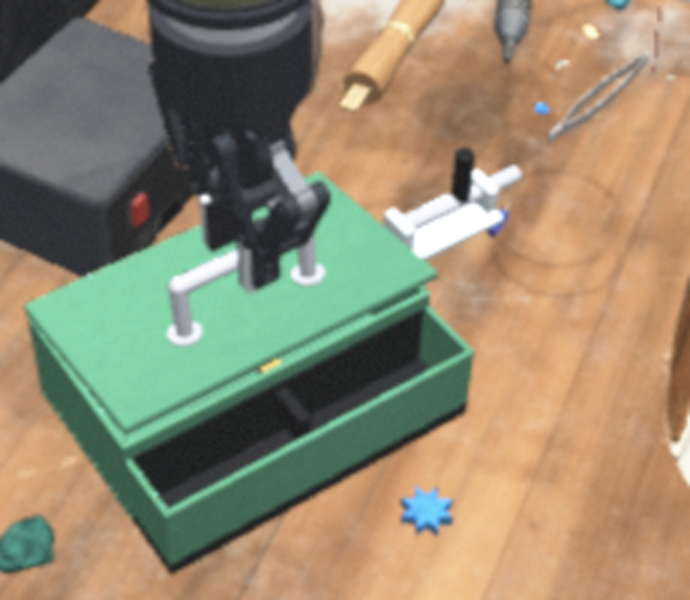

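The lid is up evenly by about 1 cm and a yellow mark shows at its front. Next I retreat upward, shut the fingers, turn to box yaw 180 and go over the channel's right half.

>>> move_arm:
  targets:
    - {"gripper": 3,"tx": 0,"ty": 0,"tz": -2,"roll": 0}
    - {"gripper": 3,"tx": 0,"ty": 0,"tz": -4,"roll": 0}
    - {"gripper": 0,"tx": 0,"ty": -2,"tz": -4,"roll": -8}
    - {"gripper": 0,"tx": 0,"ty": 0,"tz": 0,"roll": -8}
    - {"gripper": 0,"tx": 0,"ty": 0,"tz": 0,"roll": -8}
    - {"gripper": 0,"tx": 0,"ty": 0,"tz": 0,"roll": -8}
    - {"gripper": 0,"tx": 0,"ty": 0,"tz": 0,"roll": -8}
    - {"gripper": 0,"tx": 0,"ty": 0,"tz": 0,"roll": -8}
    - {"gripper": 0,"tx": 0,"ty": 0,"tz": 0,"roll": -8}
    - {"gripper": 0,"tx": 0,"ty": 0,"tz": 0,"roll": -8}
    - {"gripper": 0,"tx": 0,"ty": 0,"tz": 0,"roll": -8}
    - {"gripper": 0,"tx": 0,"ty": 0,"tz": 0,"roll": -8}

```text
time: 8.55
ee_pos: [0.488, 0.0904, 0.2171]
tool_rot: [0.005, 0.08, 0.997, -0.005]
ft_force: [-0.1, -0.4, 0.5]
finger_gap: -0.0
```

```bash
python3 -c "
from h import *
to((-77,-45,150))"
```

```text
t 8.55 box [-3.250e+01  2.000e-01  2.171e+02] toolx-yaw(box) 173.0  F(box) [-0.1 -0.4  0.5] gap -0.0 q7 1.11
to (-77, -45, 150) tx ty tz cm [ 3.94 -4.96  6.71]
```

>>> move_arm:
  targets:
    - {"gripper": 0,"tx": 1.3,"ty": -1.6,"tz": 2,"roll": 0}
    - {"gripper": 0,"tx": 1.3,"ty": -1.6,"tz": 2,"roll": 0}
    - {"gripper": 0,"tx": 1.3,"ty": -1.6,"tz": 2,"roll": 0}
    - {"gripper": 0,"tx": 0,"ty": 0,"tz": 0,"roll": -7}
    - {"gripper": 0,"tx": 0,"ty": 0,"tz": 0,"roll": 0}

```text
time: 9.05
ee_pos: [0.4419, 0.047, 0.1562]
tool_rot: [0.007, 0.015, 1.0, -0.005]
ft_force: [0.3, 0.1, 0.1]
finger_gap: -0.0001
```

```bash
python3 -c "
from h import *
to((-77,-40,70))"
```

```text
t 9.05 box [-77.  -44.9 156.2] toolx-yaw(box) -179.5  F(box) [0.3 0.1 0.1] gap -0.1 q7 1.29
to (-77, -40, 70) tx ty tz cm [0.12 0.57 8.62]
```

>>> move_arm:
  targets:
    - {"gripper": 0,"tx": 0,"ty": 0,"tz": 4,"roll": 0}
    - {"gripper": 0,"tx": 0,"ty": 0,"tz": 4,"roll": 0}
    - {"gripper": 0,"tx": 0,"ty": 0,"tz": 0,"roll": 0}

```text
time: 9.35
ee_pos: [0.4465, 0.0466, 0.0766]
tool_rot: [0.011, 0.02, 1.0, -0.004]
ft_force: [-0.8, -0.9, 0.3]
finger_gap: 0.0001
```

```bash
python3 -c "
from h import *
to((-77,-40,34))
p,d=robot.grab_frame('wrist');cv2.imwrite('pics/w2.png',p[:,:,::-1])
p,d=robot.grab_frame('scene');cv2.imwrite('pics/s4.png',cv2.resize(p[150:350,210:440,::-1],None,fx=3,fy=3,interpolation=cv2.INTER_CUBIC))
"
```

```text
t 9.35 box [-72.4 -45.2  76.6] toolx-yaw(box) 179.9  F(box) [-0.8 -0.9  0.3] gap 0.1 q7 1.24
to (-77, -40, 34) tx ty tz cm [0.56 0.55 4.25]
```

View pics/w2.png

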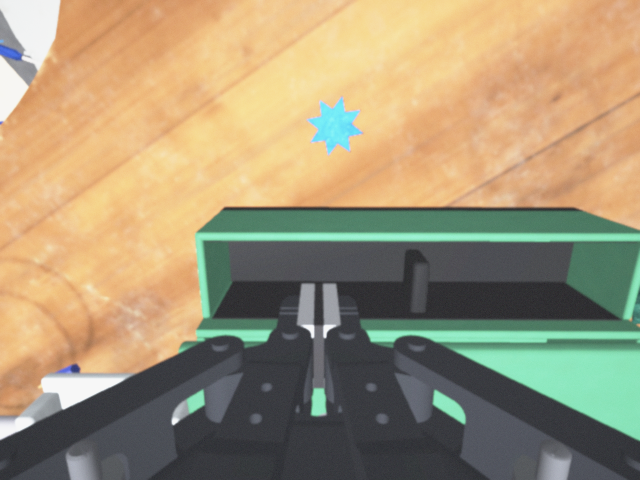

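View pics/s4.png

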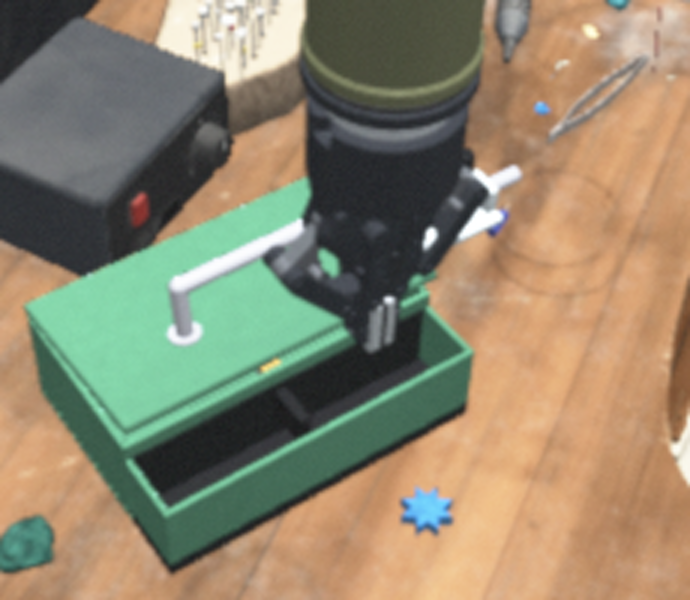

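The tips are above the channel clear of the lip, and the tab stands to the left at (415,280) in the wrist view. I move 5 mm towards the front and lower into the channel.

>>> move_arm:
  targets:
    - {"gripper": 0,"tx": 0.5,"ty": 0.3,"tz": 0,"roll": 0}
    - {"gripper": 0,"tx": 0.1,"ty": 0,"tz": 2,"roll": 0}
    - {"gripper": 0,"tx": 0.1,"ty": 0,"tz": 2,"roll": 0}
    - {"gripper": 0,"tx": 0,"ty": 0,"tz": 0,"roll": 0}

```text
time: 9.85
ee_pos: [0.4469, 0.0519, 0.0462]
tool_rot: [0.02, 0.021, 1.0, -0.003]
ft_force: [-0.6, -0.1, 0.2]
finger_gap: -0.0
```

```bash
python3 -c "
from h import *
to((-77,-30,34))"
```

```text
t 9.85 box [-72.1 -39.9  46.2] toolx-yaw(box) 179.8  F(box) [-0.6 -0.1  0.2] gap -0.0 q7 1.21
to (-77, -30, 34) tx ty tz cm [0.54 0.99 1.2 ]
```

```bash
python3 -c "
from h import *
s,M=show();print(s['q'].round(3),(B.T@M[:,2]).round(3))"
```

```text
t 9.85 box [-72.1 -39.9  46.2] toolx-yaw(box) 179.8  F(box) [-0.6 -0.1  0.2] gap -0.0 q7 1.21
[-0.122  0.497 -0.083  2.211  0.136  0.401  1.211] [ 0.039 -0.004 -0.999]
```

>>> move_arm:
  targets:
    - {"gripper": 0,"tx": 0.5,"ty": 0,"tz": 0,"roll": 0}
    - {"gripper": 0,"tx": 0,"ty": 0,"tz": 0.6,"roll": 0}
    - {"gripper": 0,"tx": 0.1,"ty": 0,"tz": 0.5,"roll": 0}

```text
time: 10.15
ee_pos: [0.4432, 0.0529, 0.0388]
tool_rot: [0.023, 0.021, 1.0, -0.002]
ft_force: [0.6, 0.4, 0.6]
finger_gap: -0.0
```

```bash
python3 -c "
from h import *
to((-77,-30,34))"
```

```text
t 10.15 box [-75.9 -39.   38.8] toolx-yaw(box) 179.7  F(box) [0.6 0.4 0.6] gap -0.0 q7 1.20
to (-77, -30, 34) tx ty tz cm [0.14 0.91 0.47]
```

>>> move_arm:
  targets:
    - {"gripper": 0,"tx": 0.1,"ty": 0.4,"tz": 0.4,"roll": 0}
    - {"gripper": 0,"tx": 0,"ty": 0.4,"tz": 0,"roll": 0}
    - {"gripper": 0,"tx": 0,"ty": 0.4,"tz": 0,"roll": 0}
    - {"gripper": 0,"tx": 0,"ty": 0.2,"tz": 0,"roll": 0}

```text
time: 10.55
ee_pos: [0.4431, 0.068, 0.0346]
tool_rot: [0.023, 0.022, 0.999, -0.002]
ft_force: [-1.0, -0.1, -0.1]
finger_gap: -0.0001
```

```bash
python3 -c "
from h import *
to((-77,-20,34))"
```

```text
t 10.55 box [-76.6 -24.   34.6] toolx-yaw(box) 179.7  F(box) [-1.  -0.1 -0.1] gap -0.1 q7 1.17
to (-77, -20, 34) tx ty tz cm [0.05 0.4  0.06]
```

>>> move_arm:
  targets:
    - {"gripper": 0,"tx": 0,"ty": 0.15,"tz": 0,"roll": 0}
    - {"gripper": 0,"tx": 0,"ty": 0.15,"tz": 0,"roll": 0}
    - {"gripper": 0,"tx": 0,"ty": 0.15,"tz": 0,"roll": 0}

```text
time: 10.85
ee_pos: [0.4434, 0.0733, 0.0347]
tool_rot: [0.023, 0.021, 1.0, -0.002]
ft_force: [-0.6, 0.5, 0.6]
finger_gap: 0.0001
```

```bash
python3 -c "
from h import *
show()"
```

```text
t 10.85 box [-76.4 -18.6  34.7] toolx-yaw(box) 179.8  F(box) [-0.6  0.5  0.6] gap 0.1 q7 1.16
```

>>> move_arm:
  targets:
    - {"gripper": 0,"tx": 0,"ty": 0.15,"tz": 0,"roll": 0}
    - {"gripper": 0,"tx": 0,"ty": 0.15,"tz": 0,"roll": 0}

```text
time: 11.05
ee_pos: [0.4436, 0.0764, 0.0347]
tool_rot: [0.023, 0.021, 1.0, -0.002]
ft_force: [-0.4, -0.8, -0.3]
finger_gap: -0.0002
```

```bash
python3 -c "
from h import *
show()"
```

```text
t 11.05 box [-76.4 -15.5  34.7] toolx-yaw(box) 179.7  F(box) [-0.4 -0.8 -0.3] gap -0.2 q7 1.16
```

>>> move_arm:
  targets:
    - {"gripper": 0,"tx": 0,"ty": 0.15,"tz": 0,"roll": 0}
    - {"gripper": 0,"tx": 0,"ty": 0.15,"tz": 0,"roll": 0}

```text
time: 11.25
ee_pos: [0.4436, 0.0784, 0.0347]
tool_rot: [0.023, 0.022, 0.999, -0.003]
ft_force: [0.2, -3.5, 0.7]
finger_gap: 0.0002
```

```bash
python3 -c "
from h import *
show()"
```

```text
t 11.25 box [-76.5 -13.5  34.7] toolx-yaw(box) 179.7  F(box) [ 0.3 -3.5  0.7] gap 0.2 q7 1.15
```

>>> move_arm:
  targets:
    - {"gripper": 0,"tx": 0,"ty": 0.15,"tz": 0,"roll": 0}
    - {"gripper": 0,"tx": 0,"ty": 0.15,"tz": 0,"roll": 0}

```text
time: 11.45
ee_pos: [0.4436, 0.0804, 0.0347]
tool_rot: [0.023, 0.023, 0.999, -0.003]
ft_force: [0.6, -3.0, 1.6]
finger_gap: -0.0002
```

```bash
python3 -c "
from h import *
show()"
```

```text
t 11.45 box [-76.5 -11.5  34.7] toolx-yaw(box) 179.6  F(box) [ 0.7 -3.   1.6] gap -0.2 q7 1.14
```

The tab was met at TCP y≈-14 and it slides at about 3 N. I push on to about 13 mm of travel.

>>> move_arm:
  targets:
    - {"gripper": 0,"tx": 0,"ty": 0.2,"tz": 0,"roll": 0}
    - {"gripper": 0,"tx": 0,"ty": 0.2,"tz": 0,"roll": 0}
    - {"gripper": 0,"tx": 0,"ty": 0.2,"tz": 0,"roll": 0}

```text
time: 11.75
ee_pos: [0.4438, 0.0863, 0.0346]
tool_rot: [0.023, 0.023, 0.999, -0.003]
ft_force: [-0.2, -3.5, 0.8]
finger_gap: -0.0001
```

```bash
python3 -c "
from h import *
show()"
```

```text
t 11.75 box [-76.5  -5.6  34.6] toolx-yaw(box) 179.5  F(box) [-0.  -3.5  0.8] gap -0.1 q7 1.13
```

>>> move_arm:
  targets:
    - {"gripper": 0,"tx": 0,"ty": 0.2,"tz": 0,"roll": 0}
    - {"gripper": 0,"tx": 0,"ty": 0.2,"tz": 0,"roll": 0}

```text
time: 11.95
ee_pos: [0.444, 0.0908, 0.0346]
tool_rot: [0.023, 0.023, 0.999, -0.003]
ft_force: [0.3, -3.5, 1.3]
finger_gap: -0.0002
```

```bash
python3 -c "
from h import *
show()"
```

```text
t 11.95 box [-76.5  -1.1  34.6] toolx-yaw(box) 179.5  F(box) [ 0.4 -3.5  1.3] gap -0.2 q7 1.13
```

>>> move_arm:
  targets:
    - {"gripper": 0,"tx": 0,"ty": -0.6,"tz": 0,"roll": 0}
    - {"gripper": 0,"tx": 0,"ty": 0,"tz": -2,"roll": 0}
    - {"gripper": 0,"tx": 0,"ty": 0,"tz": -3,"roll": 0}
    - {"gripper": 0,"tx": 0,"ty": 0,"tz": -4,"roll": 0}
    - {"gripper": 0,"tx": 0,"ty": 0,"tz": -4,"roll": 0}
    - {"gripper": 0,"tx": 0,"ty": 0,"tz": -2,"roll": 0}
    - {"gripper": 0,"tx": 0,"ty": 0,"tz": 0,"roll": 0}

```text
time: 12.65
ee_pos: [0.436, 0.0887, 0.1893]
tool_rot: [0.022, 0.02, 1.0, -0.002]
ft_force: [-0.2, -0.9, -0.1]
finger_gap: 0.0002
```

```bash
python3 -c "
from h import *
s,M=show();print((B.T@M[:,2]).round(3))
p,d=robot.grab_frame('wrist');cv2.imwrite('pics/w3.png',p[:,:,::-1])"
```

```text
t 12.65 box [-84.4  -3.5 189.3] toolx-yaw(box) 179.9  F(box) [-0.1 -0.9 -0.1] gap 0.2 q7 1.20
[ 0.044 -0.002 -0.999]
```

View pics/w3.png

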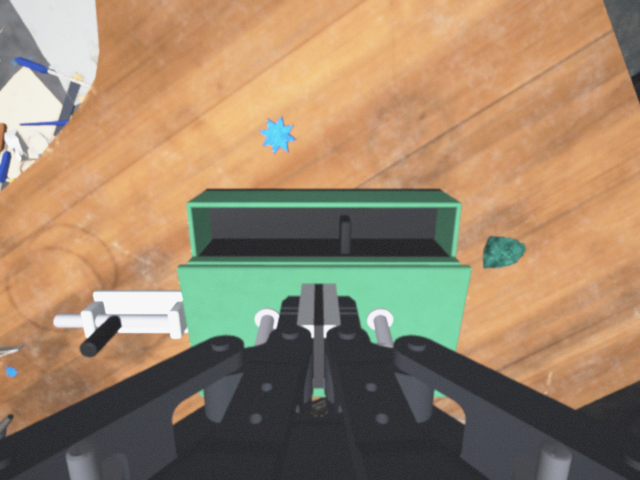

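The tab has shifted left to (346,235) and the lid is still raised. Now I go back to the bar.

>>> move_arm:
  targets:
    - {"gripper": 4,"tx": -3.5,"ty": 0.3,"tz": 0,"roll": 0}
    - {"gripper": 4,"tx": -3.5,"ty": 0,"tz": 0,"roll": 8.5}
    - {"gripper": 4,"tx": 0,"ty": 0,"tz": 0,"roll": 8.5}
    - {"gripper": 4,"tx": 0,"ty": 0,"tz": 0,"roll": 8.5}
    - {"gripper": 4,"tx": 0,"ty": 0,"tz": 0,"roll": 8.5}
    - {"gripper": 4,"tx": 0,"ty": 0,"tz": 0,"roll": 8.5}
    - {"gripper": 4,"tx": 0,"ty": 0,"tz": 0,"roll": 8.5}
    - {"gripper": 4,"tx": 0,"ty": 0,"tz": 0,"roll": 8.5}
    - {"gripper": 4,"tx": 0,"ty": 0,"tz": 0,"roll": 8.5}
    - {"gripper": 4,"tx": 0,"ty": 0,"tz": 0,"roll": 8.5}
    - {"gripper": 4,"tx": 0,"ty": 0,"tz": 0,"roll": 8.5}
    - {"gripper": 4,"tx": 0,"ty": 0,"tz": 0,"roll": 5}

```text
time: 13.9
ee_pos: [0.4996, 0.0875, 0.1706]
tool_rot: [0.01, 0.729, 0.685, 0.001]
ft_force: [0.8, 1.7, 1.0]
finger_gap: 0.0399
```

```bash
python3 -c "
from h import *
to((-14,0,104))"
```

```text
t 13.90 box [-20.9  -2.3 170.6] toolx-yaw(box) 88.6  F(box) [0.7 1.7 1. ] gap 39.9 q7 -0.14
to (-14, 0, 104) tx ty tz cm [0.32 0.57 6.66]
```

>>> move_arm:
  targets:
    - {"gripper": 4,"tx": 0.3,"ty": 0.6,"tz": 0,"roll": -1.4}
    - {"gripper": 4,"tx": 0,"ty": 0,"tz": 2.5,"roll": 0}
    - {"gripper": 4,"tx": 0,"ty": 0,"tz": 2,"roll": 0}
    - {"gripper": 4,"tx": 0,"ty": 0,"tz": 0,"roll": 0}

```text
time: 14.3
ee_pos: [0.5063, 0.0905, 0.12]
tool_rot: [0.009, 0.715, 0.699, -0.001]
ft_force: [-1.0, 0.6, -0.5]
finger_gap: 0.04
```

```bash
python3 -c "
from h import *
to((-14,0,104))"
```

```text
t 14.30 box [-14.3   1.  120. ] toolx-yaw(box) 90.9  F(box) [-1.   0.5 -0.5] gap 40.0 q7 -0.09
to (-14, 0, 104) tx ty tz cm [-0.08  0.01  1.6 ]
```

>>> move_arm:
  grip_force: 35
  targets:
    - {"gripper": 4,"tx": 0,"ty": 0,"tz": 0.8,"roll": 1}
    - {"gripper": 4,"tx": 0,"ty": 0,"tz": 0.6,"roll": 0}
    - {"gripper": 4,"tx": 0,"ty": 0,"tz": 0,"roll": 0}
    - {"gripper": 0,"tx": 0,"ty": 0,"tz": 0,"roll": 0}
    - {"gripper": 0,"tx": 0,"ty": 0,"tz": 0,"roll": 0}
    - {"gripper": 0,"tx": 0,"ty": 0,"tz": 0,"roll": 0}
    - {"gripper": 0,"tx": 0,"ty": 0,"tz": 0,"roll": 0}
    - {"gripper": 0,"tx": 0,"ty": 0,"tz": 0,"roll": 0}

```text
time: 15.1
ee_pos: [0.5068, 0.0904, 0.1056]
tool_rot: [0.009, 0.72, 0.694, -0.001]
ft_force: [0.6, 0.6, -4.4]
finger_gap: 0.0082
```

```bash
python3 -c "
from h import *
show()"
```

```text
t 15.10 box [-13.8   0.9 105.6] toolx-yaw(box) 90.1  F(box) [ 0.6  0.6 -4.4] gap 8.2 q7 -0.09
```

>>> move_arm:
  targets:
    - {"gripper": 0,"tx": 0,"ty": 0.09,"tz": -0.12,"roll": 0}
    - {"gripper": 0,"tx": 0,"ty": 0.09,"tz": -0.12,"roll": 0}

```text
time: 15.3
ee_pos: [0.5081, 0.0904, 0.1074]
tool_rot: [0.009, 0.72, 0.694, -0.002]
ft_force: [1.6, 0.0, -7.4]
finger_gap: 0.0081
```

```bash
python3 -c "
from h import *
show()
for k in range(0,80,5):
  t=np.radians(k);a=np.radians(151.34)-t;print(k,(55+85.5*np.cos(a)).round(1),(67+85.5*np.sin(a)).round(1))"
```

```text
t 15.30 box [-12.4   0.9 107.4] toolx-yaw(box) 90.1  F(box) [ 1.6  0.1 -7.4] gap 8.1 q7 -0.09
0 -20.0 108.0
5 -16.2 114.4
10 -11.8 120.4
15 -6.9 126.0
20 -1.5 131.2
25 4.3 135.9
30 10.5 140.0
35 17.1 143.6
40 23.9 146.6
45 30.9 149.0
50 38.2 150.8
55 45.6 152.0
60 53.0 152.5
65 60.5 152.3
70 67.9 151.5
75 75.2 150.1
```

>>> move_arm:
  targets:
    - {"gripper": 0,"tx": 0,"ty": 0.09,"tz": -0.12,"roll": 0}
    - {"gripper": 0,"tx": 0,"ty": 0.09,"tz": -0.12,"roll": 0}

```text
time: 15.5
ee_pos: [0.5095, 0.0903, 0.1094]
tool_rot: [0.009, 0.72, 0.694, -0.002]
ft_force: [1.5, -0.3, -10.2]
finger_gap: 0.0085
```

```bash
python3 -c "
from h import *
show()"
```

```text
t 15.50 box [-11.    0.9 109.4] toolx-yaw(box) 90.1  F(box) [  1.5  -0.2 -10.2] gap 8.5 q7 -0.09
```

>>> move_arm:
  targets:
    - {"gripper": 0,"tx": 0,"ty": 0.15,"tz": -0.18,"roll": 0}
    - {"gripper": 0,"tx": 0,"ty": 0.2,"tz": -0.22,"roll": 0}
    - {"gripper": 0,"tx": 0,"ty": 0.2,"tz": -0.22,"roll": 0}

```text
time: 15.8
ee_pos: [0.5144, 0.0901, 0.1153]
tool_rot: [0.008, 0.72, 0.694, -0.004]
ft_force: [1.0, 0.1, -10.6]
finger_gap: 0.0088
```

```bash
python3 -c "
from h import *
show()
p,d=robot.grab_frame('scene');cv2.imwrite('pics/s5.png',cv2.resize(p[150:350,210:440,::-1],None,fx=3,fy=3,interpolation=cv2.INTER_CUBIC))"
```

```text
t 15.80 box [ -6.2   0.8 115.3] toolx-yaw(box) 90.1  F(box) [  1.    0.1 -10.6] gap 8.8 q7 -0.09
```

View pics/s5.png

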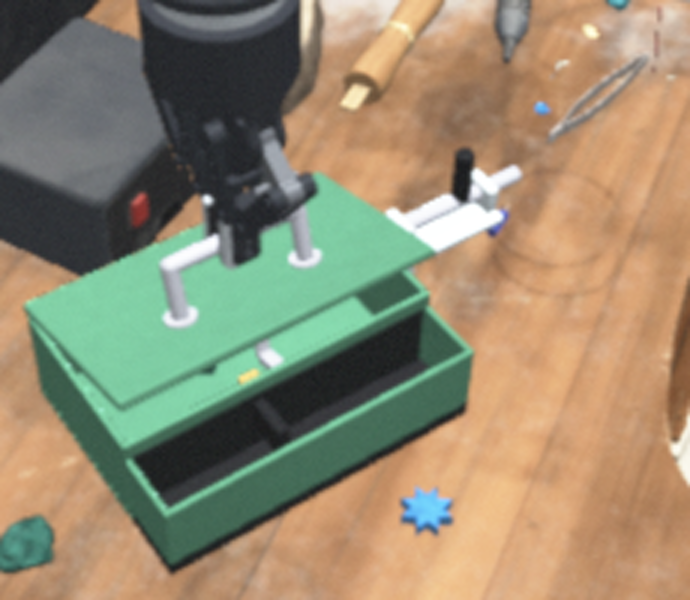

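The lid is clearly past the catch at about 15°. I continue along the arc.

>>> move_arm:
  targets:
    - {"gripper": 0,"tx": 0,"ty": 0.27,"tz": -0.26,"roll": 0}
    - {"gripper": 0,"tx": 0,"ty": 0.27,"tz": -0.26,"roll": 0}
    - {"gripper": 0,"tx": 0,"ty": 0.29,"tz": -0.24,"roll": 0}
    - {"gripper": 0,"tx": 0,"ty": 0.29,"tz": -0.23,"roll": 0}

```text
time: 16.25
ee_pos: [0.5255, 0.0896, 0.1259]
tool_rot: [0.007, 0.72, 0.694, -0.004]
ft_force: [0.1, -0.0, -12.5]
finger_gap: 0.0087
```

```bash
python3 -c "
from h import *
show()"
```

```text
t 16.25 box [  5.    0.8 125.9] toolx-yaw(box) 90.1  F(box) [  0.1  -0.  -12.5] gap 8.7 q7 -0.09
```

>>> move_arm:
  targets:
    - {"gripper": 0,"tx": 0,"ty": 0.31,"tz": -0.2,"roll": 0}
    - {"gripper": 0,"tx": 0,"ty": 0.31,"tz": -0.19,"roll": 0}
    - {"gripper": 0,"tx": 0,"ty": 0.33,"tz": -0.17,"roll": 0}
    - {"gripper": 0,"tx": 0,"ty": 0.33,"tz": -0.16,"roll": 0}
    - {"gripper": 0,"tx": 0,"ty": 0.34,"tz": -0.14,"roll": 0}

```text
time: 16.75
ee_pos: [0.5398, 0.0891, 0.1352]
tool_rot: [0.005, 0.72, 0.694, -0.007]
ft_force: [-5.2, -0.1, -5.4]
finger_gap: 0.0086
```

```bash
python3 -c "
from h import *
show()
p,d=robot.grab_frame('scene');cv2.imwrite('pics/s6.png',cv2.resize(p[130:330,210:440,::-1],None,fx=3,fy=3,interpolation=cv2.INTER_CUBIC))"
```

```text
t 16.75 box [ 19.3   0.8 135.2] toolx-yaw(box) 90.1  F(box) [-5.2 -0.3 -5.4] gap 8.6 q7 -0.09
```

View pics/s6.png

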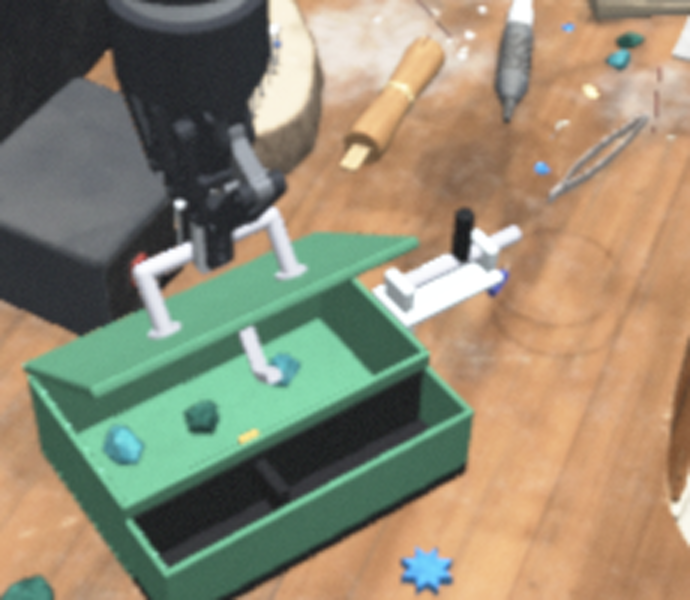

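>>> move_arm:
  targets:
    - {"gripper": 0,"tx": 0,"ty": 0.35,"tz": -0.14,"roll": 0}
    - {"gripper": 0,"tx": 0,"ty": 0.36,"tz": -0.12,"roll": 0}
    - {"gripper": 0,"tx": 0,"ty": 0.36,"tz": -0.1,"roll": 0}
    - {"gripper": 0,"tx": 0,"ty": 0.37,"tz": -0.09,"roll": 0}
    - {"gripper": 0,"tx": 0,"ty": 0.37,"tz": -0.07,"roll": 0}

```text
time: 17.3
ee_pos: [0.5562, 0.0884, 0.1419]
tool_rot: [0.003, 0.72, 0.694, -0.008]
ft_force: [-7.6, 0.3, 2.0]
finger_gap: 0.0083
```

```bash
python3 -c "
from h import *
show()
p,d=robot.grab_frame('scene');cv2.imwrite('pics/s7.png',cv2.resize(p[100:330,210:440,::-1],None,fx=2.6,fy=2.6,interpolation=cv2.INTER_CUBIC))"
```

```text
t 17.30 box [ 35.7   0.8 141.9] toolx-yaw(box) 90.1  F(box) [-7.7  0.   2. ] gap 8.3 q7 -0.08
```

View pics/s7.png

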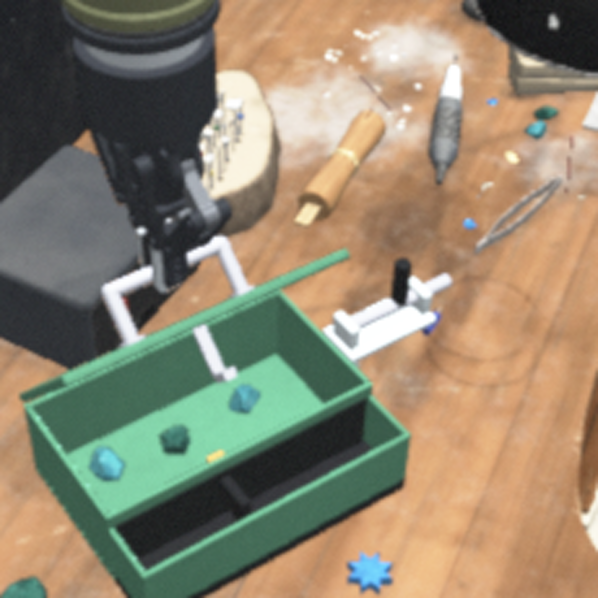

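>>> move_arm:
  targets:
    - {"gripper": 0,"tx": 0,"ty": 0.38,"tz": -0.08,"roll": 0}
    - {"gripper": 0,"tx": 0,"ty": 0.38,"tz": -0.06,"roll": 0}
    - {"gripper": 0,"tx": 0,"ty": 0.38,"tz": -0.04,"roll": 0}
    - {"gripper": 0,"tx": 0,"ty": 0.38,"tz": -0.02,"roll": 0}

```text
time: 17.75
ee_pos: [0.5705, 0.0879, 0.1449]
tool_rot: [0.002, 0.72, 0.694, -0.009]
ft_force: [-6.0, 0.3, -2.4]
finger_gap: 0.0083
```

```bash
python3 -c "
from h import *
show()"
```

```text
t 17.75 box [ 50.    0.8 144.9] toolx-yaw(box) 90.1  F(box) [-6.   0.1 -2.4] gap 8.3 q7 -0.08
```

>>> move_arm:
  targets:
    - {"gripper": 0,"tx": 0,"ty": 0.38,"tz": 0,"roll": 0}
    - {"gripper": 0,"tx": 0,"ty": 0.38,"tz": 0,"roll": 0}
    - {"gripper": 0,"tx": 0,"ty": 0.38,"tz": 0,"roll": 0}

```text
time: 18.05
ee_pos: [0.5808, 0.0875, 0.1454]
tool_rot: [0.001, 0.72, 0.694, -0.01]
ft_force: [-5.9, 0.4, -1.5]
finger_gap: 0.0084
```

```bash
python3 -c "
from h import *
show()
p,d=robot.grab_frame('scene');cv2.imwrite('pics/s8.png',cv2.resize(p[100:330,210:440,::-1],None,fx=2.6,fy=2.6,interpolation=cv2.INTER_CUBIC))
p,d=robot.grab_frame('wrist');cv2.imwrite('pics/w8.png',p[:,:,::-1])"
```

```text
t 18.05 box [ 60.3   0.8 145.4] toolx-yaw(box) 90.1  F(box) [-5.9  0.2 -1.5] gap 8.4 q7 -0.07
```

View pics/s8.png

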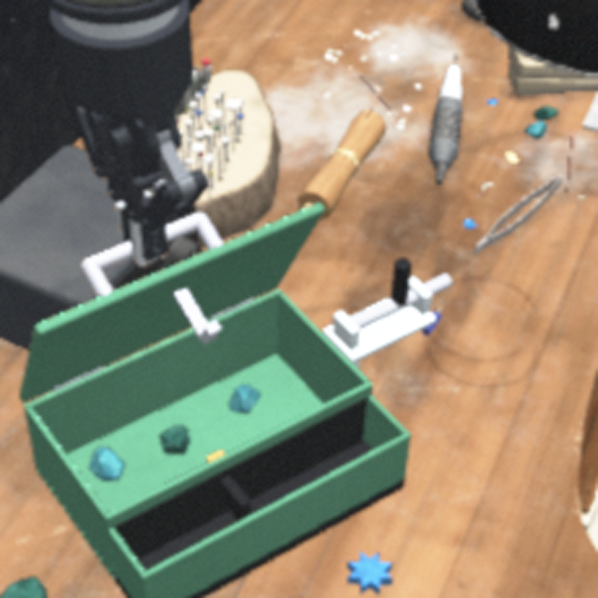

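View pics/w8.png

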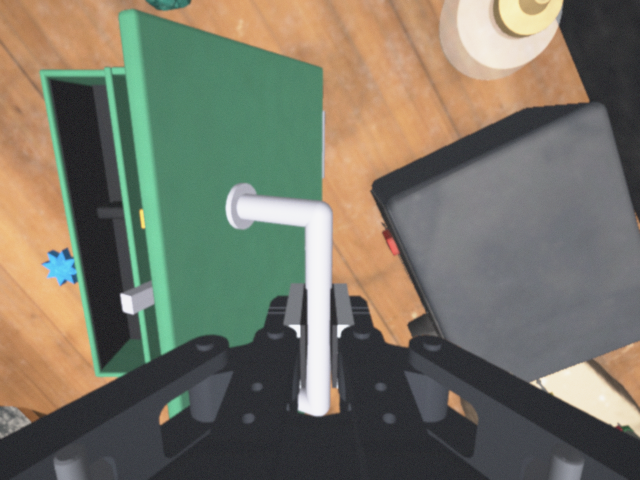

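The lid stands at about 65°, and the left linkage is near its edge but not touching. I add a few more degrees with small steps.

>>> move_arm:
  targets:
    - {"gripper": 0,"tx": 0,"ty": 0.38,"tz": 0.02,"roll": 0}
    - {"gripper": 0,"tx": 0,"ty": 0.38,"tz": 0.03,"roll": 0}

```text
time: 18.35
ee_pos: [0.588, 0.0872, 0.1452]
tool_rot: [0.001, 0.72, 0.694, -0.01]
ft_force: [-4.7, -1.3, -0.7]
finger_gap: 0.0079
```

```bash
python3 -c "
from h import *
show()"
```

```text
t 18.35 box [ 67.5   0.8 145.2] toolx-yaw(box) 90.1  F(box) [-4.6 -1.5 -0.7] gap 7.9 q7 -0.07
```

>>> move_arm:
  targets:
    - {"gripper": 0,"tx": 0,"ty": 0.38,"tz": 0.05,"roll": 0}

```text
time: 18.45
ee_pos: [0.5913, 0.087, 0.1448]
tool_rot: [0.0, 0.72, 0.694, -0.01]
ft_force: [-4.9, -0.2, -0.0]
finger_gap: 0.0083
```

```bash
python3 -c "
from h import *
show()"
```

```text
t 18.45 box [ 70.8   0.7 144.8] toolx-yaw(box) 90.1  F(box) [-4.9 -0.4 -0. ] gap 8.3 q7 -0.07
```

>>> move_arm:
  targets:
    - {"gripper": 2,"tx": 0,"ty": 0,"tz": 0,"roll": 0}
    - {"gripper": 2,"tx": 0,"ty": 0,"tz": 0,"roll": 0}
    - {"gripper": 2,"tx": 0,"ty": 0,"tz": 0,"roll": 0}

```text
time: 18.75
ee_pos: [0.5965, 0.0871, 0.1475]
tool_rot: [0.004, 0.72, 0.694, -0.006]
ft_force: [-0.1, -0.6, -0.1]
finger_gap: 0.02
```

```bash
python3 -c "
from h import *
show()"
```

```text
t 18.75 box [ 76.    1.  147.5] toolx-yaw(box) 90.1  F(box) [-0.1 -0.6 -0.1] gap 20.0 q7 -0.07
```

>>> move_arm:
  targets:
    - {"gripper": 2,"tx": 0,"ty": 0,"tz": -1,"roll": 0}
    - {"gripper": 2,"tx": 0,"ty": 0,"tz": -2,"roll": 0}
    - {"gripper": 2,"tx": 0,"ty": 0,"tz": -3,"roll": 0}
    - {"gripper": 2,"tx": 0,"ty": 0,"tz": -4,"roll": 0}
    - {"gripper": 2,"tx": 0,"ty": 0,"tz": -2,"roll": 0}
    - {"gripper": 2,"tx": 0,"ty": 0,"tz": 0,"roll": 0}
    - {"gripper": 2,"tx": 0,"ty": 0,"tz": 0,"roll": 0}

```text
time: 19.45
ee_pos: [0.5993, 0.0886, 0.2784]
tool_rot: [0.008, 0.72, 0.694, -0.001]
ft_force: [-0.1, -1.8, -0.4]
finger_gap: 0.0197
```

```bash
python3 -c "
from h import *
show()
p,d=robot.grab_frame('scene');cv2.imwrite('pics/s9.png',p[:,:,::-1])
p,d=robot.grab_frame('wrist');cv2.imwrite('pics/w9.png',p[:,:,::-1])"
```

```text
t 19.45 box [ 78.8   2.6 278.4] toolx-yaw(box) 90.1  F(box) [-0.1 -1.8 -0.4] gap 19.7 q7 -0.11
```

View pics/s9.png

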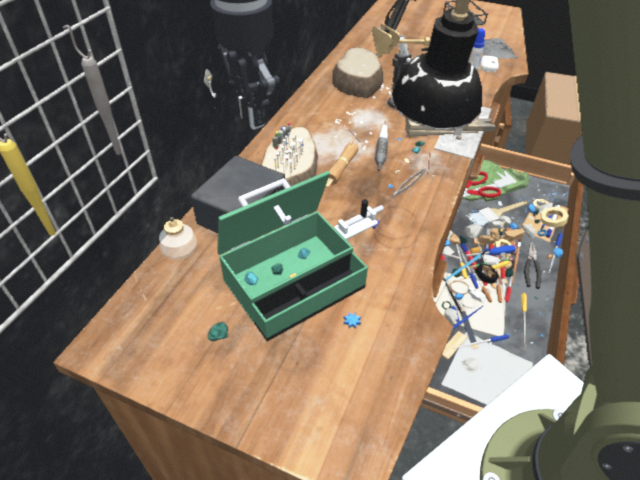

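View pics/w9.png

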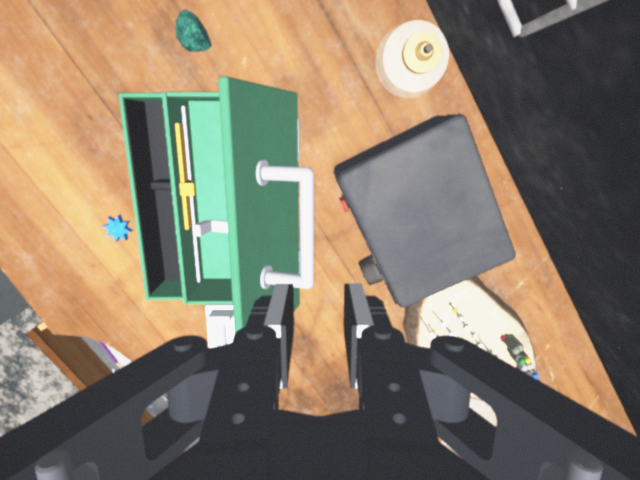

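The lid stands open, the bolt is drawn, the bystanders are in place and the tool is clear. One last angle check from the scene picture.

```bash
python3 - <<'E'
from h import *
im=cv2.imread('pics/s9.png')
for k in (60,66,72,78):
    a=np.radians(k)
    P=[]
    for y in (100,-100):
        x,z=-116,7 # front top edge
        P.append(bw((55+x*np.cos(a)+z*np.sin(a),y,67+z*np.cos(a)-x*np.sin(a))))
    print(k,proj('scene',P).round(1).tolist())
cv2.imwrite('pics/s9c.png',cv2.resize(im[160:280,200:360],None,fx=5,fy=5,interpolation=cv2.INTER_CUBIC))
E
```

```text
60 [[226.2, 229.2], [336.7, 180.8]]
66 [[222.3, 222.4], [332.8, 174.8]]
72 [[218.4, 216.1], [328.8, 169.3]]
78 [[214.6, 210.3], [324.6, 164.3]]
```

View pics/s9c.png

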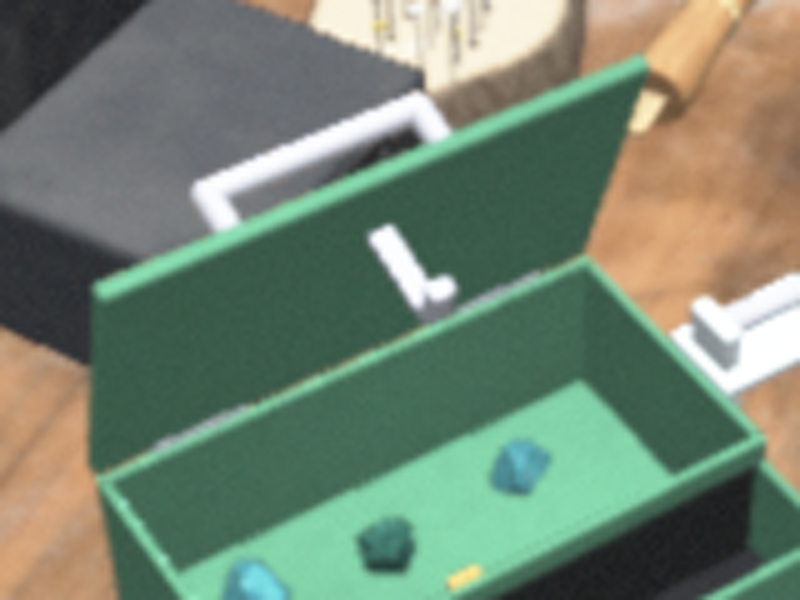

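The lid corners at (219,217) and (329,172) match 70-72°. I hand in.

```bash
python3 -c "
from h import *
robot.close_job();show()"
```

```text
the job is handed in; nothing more can be done
the job is handed in; nothing more can be done
```

The box is open and the job is handed in. By my readings, every judged step was met at about 19.5 s of the 72 s allowed.

- **Bolt:** I pushed it right with shut fingers at about 3 N until it stopped on its end stop, with about 5 N there. The lid was still down.
- **Lid to the catch:** I raised it by the bar to about 0.125 rad, judged from the tool's travel. The wrist force rose from about 9 to 13.6 N there, so I let go and the lid stayed.
- **Catch:** The shut fingers met the tab at box y ≈ +3 and slid it about 13 mm left. The wrist force stayed at about 3.5 N.
- **Opening:** I swung the lid up by the bar, released it and withdrew to about 13 cm above where I let go.

**Last checks:** The lid corners in the scene picture fit 70–72°, which agrees with the tool's position at release. The bolt is seen drawn. The stone, pencil stub and star look unmoved, judged from the pictures rather than measured. The final wrist force reading was up to 1.8 N with the tool clear; most no-contact readings were about 1 N or less, so I took it as noise from the preceding move.

The tool tilted about 2.5° while low in the channel, with no visible effect. No check failed.

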